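# Third hand: hold the blue panel against the jig's sprung stop

### The job

Slide the blue panel up out of its slot in the rack by its top edge, stand it on the bed of the aluminium jig in front of the steel stop plate, centred on the plate, and press it flat against the plate until the black pointer is in the green part of the scale, never letting it reach the red. Keep it there with a steady push and finish while still gripping and pressing it, so that a colleague can screw it on; leave the other panels, the jar and the screwdriver where they are.

Things in the scene. Friction and masses are not known exactly. Their poses are not given: they have to be found in the camera images.
- panel_blue: the blue rigid plastic panel to handle: 8 mm thick (its x), 90 mm wide (its y), 110 mm tall (its z), about 0.1 kg, standing upright in one of the three rack slots; origin at the centre of its lower edge; both faces and both sides are alike, so either face may meet the stop. Small dark screw dots are only painted on
- panel_white: white panel of the same size in another slot, to be left alone; origin at the centre of its lower edge
- panel_green: green panel of the same size in another slot, to be left alone; origin at the centre of its lower edge
- rack: fixed grey rack, sizes in mm: 200 (x) by 118 (y), 58 tall; origin at the centre of its underside. Slots at its x = -60, 0, 60; each panel stands on the rack floor, 8 above the table, its faces across x, its side edges held up to height 58 in grooves 11 wide (1.5 play each side); the top 60 of a panel stands free, its top edge 118 above the table
- jig: (mm) fixed aluminium bed 200 by 150, 10 thick, with a sprung steel stop plate and a yellow spring block (70 tall) behind it. Origin on the table, under the centre of the plate's front face at rest (plane x = 0, facing -x). Press along +x. The panel stands on the bed (10 above table) on the plate's -x side, centred at y = 0. Pointer scale at y = 64, x -5 to 50, 80 tall; pointer 84 tall
- stop (a joint): how far the stop plate is pressed back along the jig's +x from rest, in m (0 at rest, end of travel 0.035); the spring pushes back with 500 N/m (0.5 N per mm), so 7.5 N at 15 mm. The pointer shows it on the scale: green from 0.010 to 0.020 (5 to 10 N), then white, red from 0.026
- jar: small brown jar with black cap, 40 mm diameter, 45 mm tall, bystander; origin at the centre of its underside
- screwdriver: screwdriver lying flat on the table, 150 mm long, bystander; origin at its middle, on the underside
- stop_face (a point): the steel stop plate that the panel is pressed against: 90 mm wide (as the panel), 10 mm thick, from 13 to 78 mm above the table, with the black pointer; it slides on the spring. This point is the centre of its front face, 45 mm above the table, as it now stands; axes as the jig's
Mind the look-alikes: they are no part of the job. Several things have the shape of the panel_blue; the one meant has the colours described above.

How it is judged:
On the way:
1. the blue panel is drawn up clear of the rack, upright, in the fingers (height (world z) of panel_blue above 0.062 m and angle between panel_blue's own z axis and vertical below 0.4 rad and contact force between the fingers and panel_blue above 2 N), for 0.1 s.
At the end, for the whole second after the job is handed in: Ends holding: blue panel in the fingers, still, presses the stop back 10 to 20 mm (contact 3.5 to 15 N), lower edge at most 6 mm above the bed, centred within 8 mm, upright and flat to the plate within 0.1 rad; other panels moved under 15 mm, jar and screwdriver under 20 mm (value of joint stop between 0.01 and 0.02 m and contact force between panel_blue and stop between 3.5 and 15 N and contact force between the fingers and panel_blue above 2 N and y of panel_blue in the frame of jig between -0.008 and 0.008 m and height (world z) of panel_blue below 0.016 m and angle between panel_blue's own z axis and vertical below 0.1 rad and angle between the x axis of panel_blue and the x axis of jig, either way round below 0.1 rad and linear speed of panel_blue below 0.01 m/s and distance of each of panel_white, panel_green from where it was at the start of the episode below 0.015 m and distance of each of jar, screwdriver from where it was at the start of the episode below 0.02 m); the arm keeps its last pose, push and grip.
It fails at once if the pointer reaches the red (stop pressed back over 26 mm) (value of joint stop above 0.026 m).
It fails at once if another panel is pulled or knocked (moved over 30 mm) (distance of any of panel_white, panel_green from where it was at the start of the episode above 0.03 m).
It fails at once if the jar or the screwdriver is knocked (moved over 30 mm) (distance of any of jar, screwdriver from where it was at the start of the episode above 0.03 m).
It also fails if it takes over 48 s, if anything falls off the work surface, if the arm or the gripper's body presses on something with over 40 N, if the wrist force passes 120 N, or if a joint passes its speed limit or range.

### The arm

A 6-joint arm with a two-finger parallel gripper is mounted at the origin on the work surface. World frame = base frame: x ahead of the robot, y to its left, z up, the work surface at z = 0. Lengths are in m, angles in rad, forces in N, time in s.
With the tool pointing down it reaches from about 0.3 to 0.775 m from the base axis. Payload 14.6 kg.
Tool frame: the origin (TCP) lies at the very end of the fingers, on their centre line; the grasp point (between the pads) lies manip.tcp_to_grasp behind it (manip.tcp_to_grasp is the distance from the TCP to the grasp point, in m); z points along the fingers, y is the direction in which the jaws open and shut (so a half turn about z gives the same grasp; the last joint's range is limited). The gripper opens to 94 mm and grips with 3 to 60 N. Pads are 16 mm wide; open, the fingers measure 119 mm over their backs; the gripper's body (75 mm by 177 mm) begins 78 mm behind the grasp point.
Start: joints at [-1.287, 0.3, 1.521, -0, 1.321, -0.067], TCP at [0.189, -0.516, 0.205] pointing down, gripper open.
Joint ranges: [-3.03, 3.03], [-0.79, 2.21], [0.23, 2.52], [-1.04, 4.18], [0, 3.07], [-2.55, 2.55]. Speed limits (rad/s): [2.22, 2.22, 2.57, 3.14, 3.14, 3.14].

### API

Orientations are given as a unit quaternion [w, x, y, z].
In Python, from station import manip gives the robot as it stands.
- The arm moves only by the tool move_arm, never from a script. Its argument "increments" is a list of rows, each a list of 2 entries, a list of its own where there are three numbers: the shift along the world's x, y, z in mm, then the turn about the world's z in rad. In form: [[[x, y, z], roll], ...]. A call has 1 to 12 rows; each row shifts and turns the commanded pose from where the row before left it; what a row does not reach is not made up. A row lasts 1/8 s, in which the tool goes at most 62.5 mm and 10.7 degrees, less where a joint would pass 70% of its speed; a pose out of reach is approached as far as the arm can. A call is refused whole if a number of a shift passes 62.5 or a number of a turn 0.188, either way. A call with a gripper value outside its range is refused whole. "fingers" is the closure, from 0 (fully open) to 1 (shut), set as the call begins (left out, the last holds). The fingers move at their own pace and stop on an object; "force" is the grip in N (left out, the last holds). Time passes only in rows, so rows that do not move let the fingers close. It gives the time, the measured TCP pose, the force and the opening at its end, in the units of the state.
- manip.get_obs(): the state, without advancing time (a new reading comes with each control period).
- manip.snapshot(name): name is "side" or "top" or "wrist"; returns (picture, depth): 384x512x3 uint8, red, green, blue; 384x512 float32, m along the optical axis (not along the pixel's ray), 0 where there is no reading.
- manip.camera_params(name): a dict with "fx", "fy", "cx", "cy" (pixels), "pose" (4x4, takes a point from camera to world coordinates); the wrist camera has in their place "T_tool_cam" (4x4, takes a point from camera to tool coordinates, whose origin is the TCP and whose axes are the flange's). Camera axes: x right, y down, z forward; pixel columns grow to the right and rows downward; lengths in m; the calibration is good to about 2 mm. A picture is of the moment at which its call begins: read the wrist's pose just before it. camera_params takes no time and is no camera call.
- manip.close_job(): hands the job in, once; it reports no verdict.
The state is a dict: "clock": time; "q": joint angles; "joint_velocities": joint speeds; "tau": joint torques, N m; "tool_pos": TCP position; "orientation": TCP orientation; "force": force on the tool from outside, world axes, zero at the start; "moment": the same for the moment, N m; "finger_gap": finger opening in m.
Only numpy, scipy, OpenCV 4.12 (cv2) and the standard library are available. Lean on these libraries where they do the work, as an engineer would, in place of code of your own. Each camera call takes 0.05 s, during which the arm holds its last target.

## Working session

There is one attempt and no reset: what is moved stays moved. The work goes in short steps, Python scripts to look and compute and a tool call to move; the robot and the scene stay as the last step left them, time stands still between calls to the robot, and variables do not carry over. Pictures are saved under pics/ and viewed, and the job is handed in when it is done.

Besides the shell and the picture viewer there is one more tool, called after ">>>" in YAML: its name, and indented under it one key for each argument. move_arm: Moves the arm, as the interface text tells. Its arguments: {"type":"object","properties":{"increments":{"type":"array","items":{"type":"array"}},"fingers":{"type":"number"},"force":{"type":"number"}},"required":["increments"]}

```bash
mkdir -p pics; python3 - <<'E'
from station import manip
import cv2,numpy as np
print(manip.get_obs()); print(manip.tcp_to_grasp)
for n in ("top","side"):
    p,d=manip.snapshot(n); cv2.imwrite(f"pics/{n}0.png",p[:,:,::-1]); np.savez(f"pics/{n}0.npz",p=p,d=d)
    print(n,manip.camera_params(n))
print(manip.camera_params("wrist"))
E
```

```text
{'clock': 0.0, 'q': array([-1.28661579e+00,  3.00449990e-01,  1.52158419e+00,  9.69458087e-06,
        1.32068834e+00, -6.66310720e-02]), 'joint_velocities': array([ 0.00017169, -0.00092847,  0.0011206 , -0.00166386,  0.00114566,
       -0.00031505]), 'tau': array([-2.98455932e-03, -5.31811988e+01, -3.52745640e+01,  7.07150088e-02,
        2.43874040e-02, -8.84358724e-05]), 'tool_pos': array([ 0.18892335, -0.51625685,  0.20489659]), 'orientation': array([-5.62102592e-04,  9.84655857e-01,  1.74506516e-01, -5.66611402e-05]), 'force': array([-0.06586646,  0.03252775,  1.20535495]), 'moment': array([ 0.00181632, -0.00667099, -0.03637172]), 'finger_gap': 0.09381846499162623}
0.0188
top {'fx': 366.32378088877147, 'fy': 366.32378088877147, 'cx': 257.0204530808199, 'cy': 196.9171011979591, 'pose': array([[-0.00265589, -0.99851195,  0.0544687 ,  0.49826871],
       [-0.99997748,  0.0023162 , -0.0062987 , -0.0661148 ],
       [ 0.00616316, -0.0544842 , -0.99849561,  0.88891428],
       [ 0.        ,  0.        ,  0.        ,  1.        ]])}
side {'fx': 431.60443226457096, 'fy': 431.60443226457096, 'cx': 259.228346993138, 'cy': 187.19924337187572, 'pose': array([[ 0.99098033, -0.081488  ,  0.10638463,  0.43709241],
       [-0.1339469 , -0.62618082,  0.76808581, -0.82979083],
       [ 0.00402624, -0.77540782, -0.63144794,  0.67931894],
       [ 0.        ,  0.        ,  0.        ,  1.        ]])}
{'fx': 333.5002919042475, 'fy': 333.5002919042475, 'cx': 255.7763094236255, 'cy': 190.49151316509113, 'T_tool_cam': array([[ 6.27017560e-04, -9.68319505e-01, -2.49713721e-01,
         7.28894711e-02],
       [ 9.99999500e-01,  4.12732698e-04,  9.10483110e-04,
         3.11866628e-04],
       [-7.78573537e-04, -2.49714167e-01,  9.68319280e-01,
        -1.79601371e-01],
       [ 0.00000000e+00,  0.00000000e+00,  0.00000000e+00,
         1.00000000e+00]])}
```

View pics/top0.png

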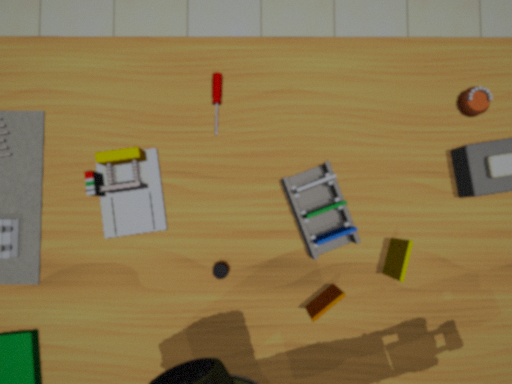

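View pics/side0.png

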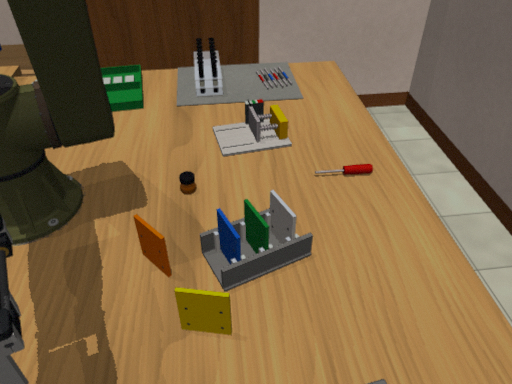

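```bash
cat > h.py <<'E'
import numpy as np,cv2
from station import manip
def ray(n,u,v,z):
    c=manip.camera_params(n);T=c['pose'] if 'pose' in c else None
    d=T[:3,:3]@np.array([(u-c['cx'])/c['fx'],(v-c['cy'])/c['fy'],1.]);o=T[:3,3]
    return o+d*(z-o[2])/d[2]
def cloud(n,d):
    c=manip.camera_params(n);T=c['pose']
    v,u=np.mgrid[:d.shape[0],:d.shape[1]]
    P=np.stack([(u-c['cx'])/c['fx']*d,(v-c['cy'])/c['fy']*d,d],-1)
    return P@T[:3,:3].T+T[:3,3]
def proj(n,P):
    c=manip.camera_params(n);T=c['pose']; q=T[:3,:3].T@(np.array(P)-T[:3,3])
    return c['fx']*q[0]/q[2]+c['cx'],c['fy']*q[1]/q[2]+c['cy']
E
python3 - <<'E'
from h import *
for n in("top","side"):
    z=np.load(f"pics/{n}0.npz");p,d=z['p'],z['d'];C=cloud(n,d)
    hsv=cv2.cvtColor(p,cv2.COLOR_RGB2HSV)
    for nm,lo,hi in(("blue",(100,120,60),(125,255,255)),("green",(50,120,60),(85,255,255)),("yellow",(24,150,80),(34,255,255))):
        m=cv2.inRange(hsv,lo,hi); k,l,s,c=cv2.connectedComponentsWithStats(m)
        for i in range(1,k):
            if s[i,4]>60:
                q=C[l==i]; print(n,nm,s[i],c[i].round(1),"zrange",np.percentile(q[:,2],[5,50,95]).round(3))
                if n=="top" and nm in("blue","green"):
                    t=q[np.abs(q[:,2]-.118)<.01]
                    if len(t)>10:
                        r=cv2.minAreaRect((t[:,:2]*1000).astype(np.float32));print("   top edge",len(t),r)
                        uv=np.argwhere((l==i)&(np.abs(C[...,2]-.118)<.01))[:,::-1]
                        ww=np.array([ray(n,u,v,.118)[:2]*1000 for u,v in uv],np.float32);print("   plane",cv2.minAreaRect(ww))
p=np.load("pics/top0.npz")['p'][:,:,::-1]
cv2.imwrite("pics/jigcrop.png",cv2.resize(p[135:250,70:190],None,fx=5,fy=5,interpolation=cv2.INTER_CUBIC))
cv2.imwrite("pics/rackcrop.png",cv2.resize(p[150:265,265:385],None,fx=5,fy=5,interpolation=cv2.INTER_CUBIC))
E
```

```text
top blue [315 227  41  17 218] [335.3 235.1] zrange [0.092 0.117 0.12 ]
   top edge 163 ((458.8117370605469, -237.44076538085938), (8.126971244812012, 84.16476440429688), 20.917774200439453)
   plane ((459.0281982421875, -236.91319274902344), (8.905355453491211, 85.3259506225586), 21.42353630065918)
top green [306 201  40  17 163] [324.7 208.7] zrange [0.083 0.117 0.12 ]
   top edge 136 ((515.4244995117188, -216.3809814453125), (7.834670543670654, 85.90684509277344), 19.468433380126953)
   plane ((515.5076904296875, -216.2980194091797), (8.053695678710938, 86.4004135131836), 19.409610748291016)
top green [   0  332   35   52 1691] [ 16.4 358.6] zrange [0.002 0.004 0.03 ]
top yellow [ 94 147  47  16 542] [117.2 154.6] zrange [0.058 0.069 0.072]
top yellow [398 240  16  43 243] [405.7 260.6] zrange [0.    0.108 0.111]
side blue [217 209  24  55 747] [228.1 237.5] zrange [0.021 0.084 0.116]
side green [102  65  41  40 823] [125.   87.1] zrange [-0.001  0.002  0.028]
side green [244 199  25  29 141] [256.3 213.6] zrange [0.113 0.116 0.118]
side yellow [271 105  17  17 134] [278.6 113. ] zrange [0.065 0.067 0.069]
side yellow [ 174  287   57   47 2081] [203.5 309.7] zrange [0.008 0.065 0.108]
```

View pics/jigcrop.png

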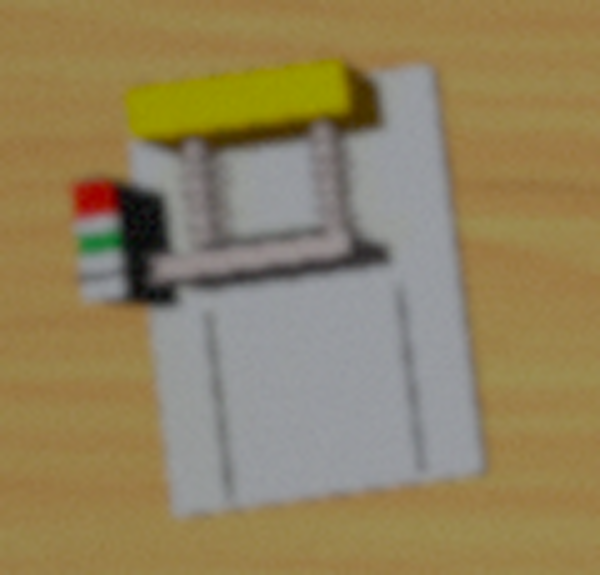

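View pics/rackcrop.png

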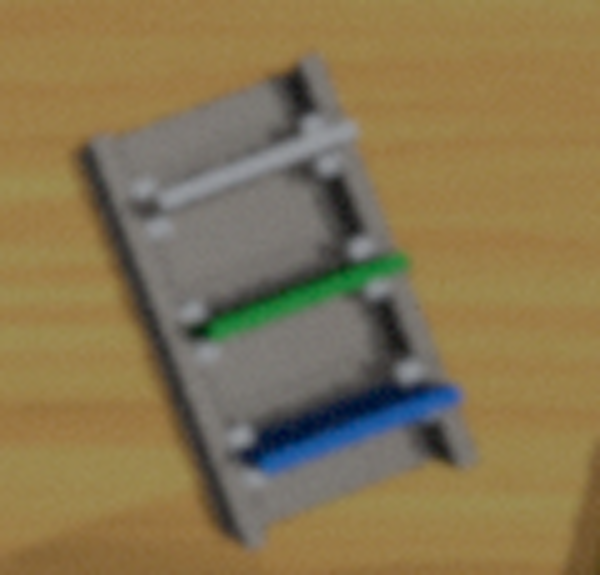

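The top view shows blue at (335,235), with green (324,209) and white (315,184) in the other slots. Loose look-alikes are yellow (397,258) and orange (325,300). The blue one in the robot-side slot is the target, and the close crop confirms it. Next I'll measure the jig.

```bash
python3 - <<'E'
from h import *
z=np.load("pics/top0.npz");p,d=z['p'],z['d'];C=cloud("top",d)
# bed
hsv=cv2.cvtColor(p,cv2.COLOR_RGB2HSV)
roi=np.zeros(d.shape,np.uint8); roi[140:245,85:172]=1
m=((hsv[...,1]<50)&(hsv[...,2]>90)&(roi>0)&(np.abs(C[...,2]-.010)<.012)).astype(np.uint8)
k,l,s,c=cv2.connectedComponentsWithStats(m);i=1+np.argmax(s[1:,4]);uv=np.argwhere(l==i)[:,::-1]
w=np.array([ray("top",u,v,.010)[:2]*1000 for u,v in uv],np.float32);print("bed",cv2.minAreaRect(w),len(w), np.median(C[l==i][:,2]))
# yellow block top z=.07
hm=cv2.inRange(hsv,(24,150,80),(34,255,255))>0
mm=hm&(roi>0)&(np.abs(C[...,2]-.07)<.008);uv=np.argwhere(mm)[:,::-1]
w=np.array([ray("top",u,v,.07)[:2]*1000 for u,v in uv],np.float32);print("block",cv2.minAreaRect(w))
# plate top, z about .078
mm=(roi>0)&(C[...,2]>.074)&(C[...,2]<.082)&(hsv[...,1]<60)&(hsv[...,2]>100);mm[:165]=0
mm=mm.astype(np.uint8);k,l,s,c=cv2.connectedComponentsWithStats(mm)
for j in range(1,k):
  if s[j,4]>15:
    uv=np.argwhere(l==j)[:,::-1];w=np.array([ray("top",u,v,.078)[:2]*1000 for u,v in uv],np.float32);print("plate",s[j],cv2.minAreaRect(w))
# guide lines, crop px/5 + (70,135)
for a in((210,310),(230,500),(400,285),(422,470)):
    print("line",(ray("top",a[0]/5+70-.4,a[1]/5+135-.4,.010)*1000).round(1))
for nm,uv in(("jar",(221,270)),("sd",(217,100))): print(nm,ray("top",*uv,.03).round(3))
E
```

```text
Traceback (most recent call last):
  File "h.py", line 4, in ray
    c=manip.camera_params(n);T=c['pose'] if 'pose' in c else None
ValueError: time passes only in moves, steps and waits
```

```bash
python3 - <<'E'
s=open('h.py').read()
s=s.replace("def ray","import functools\n@functools.lru_cache\ndef cp(n): return manip.camera_params(n)\ndef ray",1)
s=s.replace("c=manip.camera_params(n)","c=cp(n)")
open('h.py','w').write(s)
E
python3 - <<'E'
from h import *
z=np.load("pics/top0.npz");p,d=z['p'],z['d'];C=cloud("top",d)
hsv=cv2.cvtColor(p,cv2.COLOR_RGB2HSV)
roi=np.zeros(d.shape,np.uint8); roi[140:245,85:172]=1
m=((hsv[...,1]<50)&(hsv[...,2]>90)&(roi>0)&(np.abs(C[...,2]-.010)<.012)).astype(np.uint8)
k,l,s,c=cv2.connectedComponentsWithStats(m);i=1+np.argmax(s[1:,4]);uv=np.argwhere(l==i)[:,::-1]
w=np.array([ray("top",u,v,.010)[:2]*1000 for u,v in uv],np.float32);print("bed",cv2.minAreaRect(w),len(w), np.median(C[l==i][:,2]))
hm=cv2.inRange(hsv,(24,150,80),(34,255,255))>0
mm=hm&(roi>0)&(np.abs(C[...,2]-.07)<.008);uv=np.argwhere(mm)[:,::-1]
w=np.array([ray("top",u,v,.07)[:2]*1000 for u,v in uv],np.float32);print("block",cv2.minAreaRect(w))
mm=(roi>0)&(C[...,2]>.074)&(C[...,2]<.082)&(hsv[...,1]<60)&(hsv[...,2]>100);mm[:165]=0
mm=mm.astype(np.uint8);k,l,s,c=cv2.connectedComponentsWithStats(mm)
for j in range(1,k):
  if s[j,4]>15:
    uv=np.argwhere(l==j)[:,::-1];w=np.array([ray("top",u,v,.078)[:2]*1000 for u,v in uv],np.float32);print("plate",s[j],cv2.minAreaRect(w))
for a in((210,310),(230,500),(400,285),(422,470)):
    print("line",(ray("top",a[0]/5+70-.4,a[1]/5+135-.4,.010)*1000).round(1))
for nm,uv in(("jar",(221,270)),("sd",(217,100))): print(nm,ray("top",*uv,.03).round(3))
E
```

```text
bed ((557.86962890625, 232.14695739746094), (199.41702270507812, 150.07168579101562), 7.890318393707275) 3428 0.009833822293179528
block ((639.5079345703125, 241.971923828125), (25.70283317565918, 99.8833999633789), 8.13134479522705)
plate [ 86 178   7   4  21] ((582.031005859375, 301.111328125), (13.2623872756958, 6.676695346832275), 89.8861083984375)
plate [101 181  39  10 181] ((568.4749755859375, 232.24375915527344), (10.27610969543457, 85.56493377685547), 7.800418853759766)
plate [ 86 185   9  10  61] ((559.3213500976562, 297.9886474609375), (20.14112663269043, 16.481191635131836), 9.351225852966309)
line [547.8 276.9  10. ]
line [457.  265.7  10. ]
line [559.6 186.2  10. ]
line [471.  174.5  10. ]
jar [0.375 0.013 0.03 ]
sd [0.776 0.023 0.03 ]
```

>>> move_arm:
  increments:
    - [[30,31,0],0.175]
    - [[30,31,0],0.175]
    - [[30,31,0],0.175]
    - [[30,31,0],0.175]
    - [[30,31,0],0.175]
    - [[30,31,0],0.175]
    - [[30,31,0],0.175]
    - [[30,31,0],0.175]
    - [[30,31,0],0.175]
    - [[0,0,0],0]
    - [[0,0,0],0]
    - [[0,0,0],0]
  fingers: 0.55
  force: 20

```text
clock: 1.6
tool_pos: [0.4584, -0.2382, 0.2054]
orientation: [-0.0, 0.572, 0.82, -0.0]
force: [-0.4, 0.1, -0.5]
finger_gap: 0.0425
```

```bash
cat >> h.py <<'E'
from scipy.spatial.transform import Rotation as R
def toolT(o):
    T=np.eye(4);q=o['orientation'];T[:3,:3]=R.from_quat([q[1],q[2],q[3],q[0]]).as_matrix();T[:3,3]=o['tool_pos'];return T
def wrist(name):
    o=manip.get_obs();p,d=manip.snapshot("wrist");c=manip.camera_params("wrist");T=toolT(o)@c['T_tool_cam']
    cv2.imwrite(f"pics/{name}.png",p[:,:,::-1]);np.savez(f"pics/{name}.npz",p=p,d=d,T=T)
    v,u=np.mgrid[:384,:512];P=np.stack([(u-c['cx'])/c['fx'],(v-c['cy'])/c['fy'],np.ones(d.shape)],-1)
    D=P@T[:3,:3].T
    return o,p,d,T,D
def yaw(o): M=toolT(o);return np.arctan2(M[1,0],M[0,0])
E
python3 - <<'E'
from h import *
o,p,d,T,D=wrist("w1")
print(o['clock'],o['tool_pos'],yaw(o),o['finger_gap'],o['force'])
hsv=cv2.cvtColor(p,cv2.COLOR_RGB2HSV)
C=T[:3,3]+D*d[...,None]
for nm,lo,hi in(("blue",(100,120,60),(125,255,255)),("green",(50,120,60),(85,255,255))):
    m=(cv2.inRange(hsv,lo,hi)>0)&(np.abs(C[...,2]-.118)<.006)
    X=T[:3,3]+D*((.118-T[2,3])/D[...,2])[...,None]
    print(nm,m.sum(),cv2.minAreaRect((X[m][:,:2]*1000).astype(np.float32)))
E
```

```text
1.6 [ 0.45840873 -0.23824029  0.20541938] 1.923420173607054 0.042465987323185364 [-0.43756705  0.10088672 -0.5027191 ]
blue 842 ((459.66845703125, -237.9601593017578), (6.882067680358887, 89.21586608886719), 20.93442153930664)
green 932 ((515.1622314453125, -216.98947143554688), (8.908092498779297, 88.25927734375), 20.259328842163086)
```

View pics/w1.png

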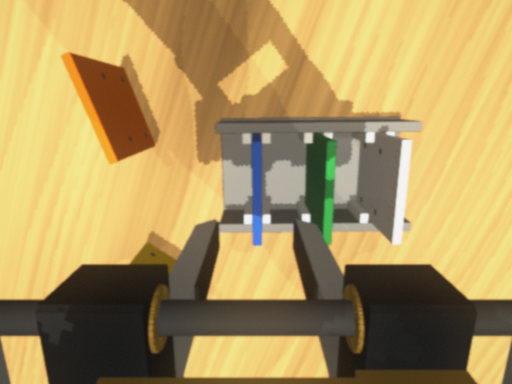

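The wrist view shows the blue top edge at column 257, between the fingers. Its measured centre is (459.5, -237.8) mm and its 89 mm length matches the panel. Next I descend and grip.

>>> move_arm:
  increments:
    - [[1,0,-25],0]
    - [[0,0,-25],0]
    - [[0,0,-25],0]
    - [[0,0,-22],0]
    - [[0,0,-12],0]
    - [[0,0,-8],0]
    - [[0,0,0],0]
    - [[0,0,0],0]

```text
clock: 2.65
tool_pos: [0.4603, -0.2377, 0.0891]
orientation: [0.001, 0.571, 0.821, 0.0]
force: [-0.3, 0.4, 0.8]
finger_gap: 0.0424
```

>>> move_arm:
  increments:
    - [[0,0,0],0]
    - [[0,0,0],0]
    - [[0,0,0],0]
    - [[0,0,0],0]
    - [[0,0,0],0]
    - [[0,0,0],0]
  fingers: 1
  force: 40

```text
clock: 3.4
tool_pos: [0.46, -0.2375, 0.0885]
orientation: [0.0, 0.571, 0.821, 0.0]
force: [0.1, -0.2, 0.4]
finger_gap: 0.0075
```

>>> move_arm:
  increments:
    - [[0,0,5],0]
    - [[0,0,10],0]
    - [[0,0,10],0]
    - [[0,0,10],0]
    - [[0,0,15],0]
    - [[0,0,15],0]
    - [[0,0,15],0]
    - [[0,0,15],0]
    - [[0,0,15],0]
    - [[0,0,10],0]
    - [[0,0,0],0]
    - [[0,0,0],0]

```text
clock: 4.9
tool_pos: [0.4598, -0.2374, 0.2079]
orientation: [-0.0, 0.571, 0.821, -0.0]
force: [-1.0, 0.4, -1.3]
finger_gap: 0.0079
```

```bash
python3 - <<'E'
from h import *
o,p,d,T,D=wrist("w2")
print(o['clock'],o['tool_pos'],yaw(o),o['finger_gap'],o['force'],o['q'])
p,d=manip.snapshot("side");cv2.imwrite("pics/s2.png",p[:,:,::-1])
E
```

```text
4.9 [ 0.45981876 -0.23738208  0.20792814] 1.925741204136162 0.00789454054001042 [-1.01355429  0.43306819 -1.31202723] [-5.47361000e-01  2.25910372e-01  1.60841807e+00  2.01867363e-05
  1.30812411e+00 -9.02311305e-01]
```

View pics/s2.png

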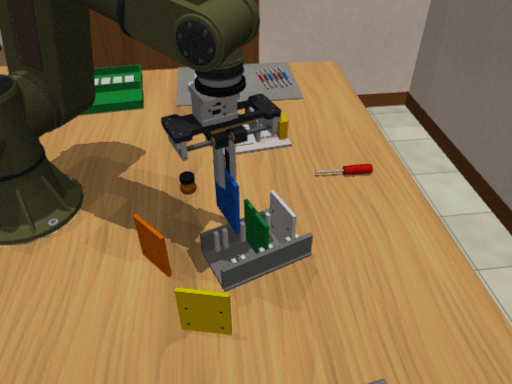

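View pics/w2.png

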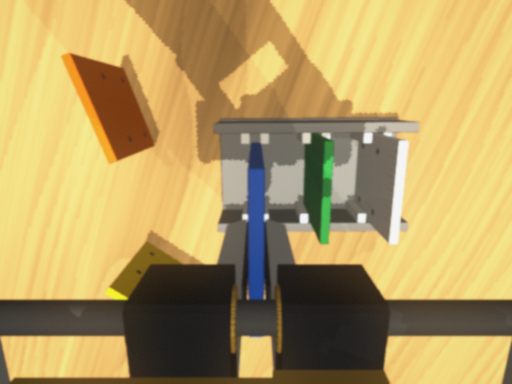

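>>> move_arm:
  increments:
    - [[0,10,10],0]
    - [[5,30,0],-0.02]
    - [[6,45,0],-0.022]
    - [[6,50,0],-0.022]
    - [[6,50,0],-0.022]
    - [[6,50,0],-0.022]
    - [[6,50,0],-0.022]
    - [[6,50,0],-0.022]
    - [[6,50,0],-0.022]
    - [[6,40,0],-0.022]
    - [[4,25,0],-0.022]
    - [[3,14,0],0]

```text
clock: 6.5
tool_pos: [0.5197, 0.228, 0.2188]
orientation: [-0.0, 0.657, 0.754, 0.0]
force: [0.3, 0.4, -1.7]
finger_gap: 0.0077
```

>>> move_arm:
  increments:
    - [[0,0,0],0]
    - [[0,0,0],0]
    - [[0,0,0],0]

```text
clock: 6.88
tool_pos: [0.52, 0.2257, 0.2187]
orientation: [0.0, 0.657, 0.754, 0.0]
force: [-0.2, -0.2, -0.9]
finger_gap: 0.0076
```

```bash
python3 - <<'E'
from h import *
o,p,d,T,D=wrist("w3")
print(o['clock'],o['tool_pos'],yaw(o),o['finger_gap'],o['force'],o['moment'])
for n in("side","top"):
    p,d=manip.snapshot(n);cv2.imwrite(f"pics/{n}3.png",p[:,:,::-1]);np.savez(f"pics/{n}3.npz",p=p,d=d)
E
```

```text
6.875 [0.52004619 0.22572843 0.21865324] 1.7069401805023356 0.007642415499204483 [-0.22493868 -0.22694593 -0.89659973] [ 0.00836473 -0.04546424 -0.01473633]
```

View pics/w3.png

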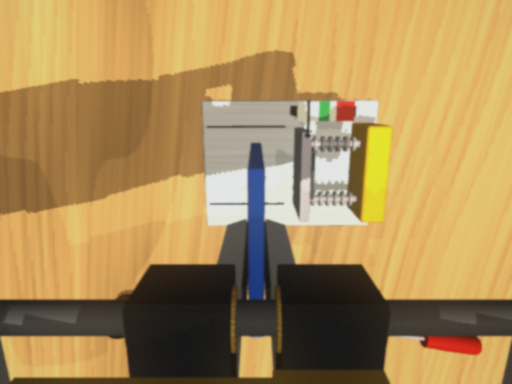

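View pics/side3.png

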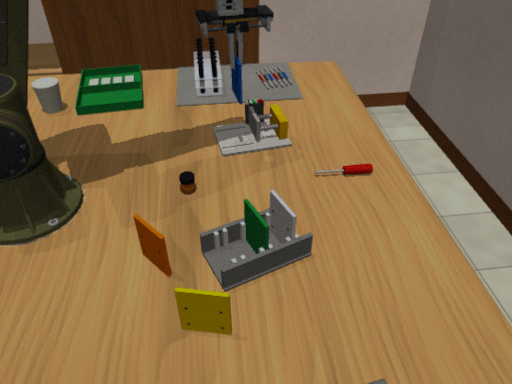

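View pics/top3.png

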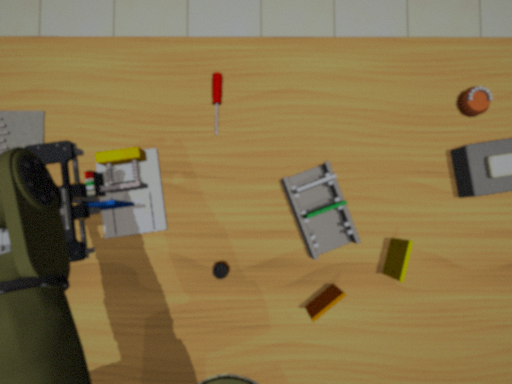

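The wrist view shows the panel (column 257) 40-odd mm short of the plate (columns 296–310). The guide lines are at rows 127 and 204. I'll refine the jig pose from this view.

```bash
python3 - <<'E'
from h import *
z=np.load("pics/w3.npz");p,d,T=z['p'],z['d'],z['T'];c=manip.camera_params("wrist")
v,u=np.mgrid[:384,:512];D=np.stack([(u-c['cx'])/c['fx'],(v-c['cy'])/c['fy'],np.ones(d.shape)],-1)@T[:3,:3].T
C=T[:3,3]+D*d[...,None]
def pl(zz): return (T[:3,3]+D*((zz-T[2,3])/D[...,2])[...,None])[...,:2]*1000
hsv=cv2.cvtColor(p,cv2.COLOR_RGB2HSV);Z=C[...,2]
roi=np.zeros(d.shape,bool);roi[95:228,200:400]=1
O=np.array([563.5,232.5]);a=.1375;ux=np.array([np.cos(a),np.sin(a)]);uy=np.array([-ux[1],ux[0]])
def J(w): return np.stack([(w-O)@ux,(w-O)@uy],-1)
m=roi&(abs(Z-.070)<.006)&(hsv[...,0]>20)&(hsv[...,0]<35)&(hsv[...,1]>150)
r=cv2.minAreaRect(pl(.07)[m].astype(np.float32));print("block",r,J(np.array(r[0])))
m=roi&(abs(Z-.078)<.004)&(hsv[...,1]<80)&(u>294)&(u<314)&(v>122)
w=pl(.078)[m];r=cv2.minAreaRect(w.astype(np.float32));print("plate",m.sum(),r,J(np.array(r[0])),np.ptp(J(w),axis=0),J(w).min(0),J(w).max(0))
m=roi&(abs(Z-.010)<.004)&(hsv[...,1]<60)
w=pl(.010)[m];r=cv2.minAreaRect(w.astype(np.float32));print("bed",m.sum(),r,J(np.array(r[0])))
# guide lines: dark in bed, cols 210-245/280
g=cv2.cvtColor(p,cv2.COLOR_RGB2GRAY).astype(int)
for r0,r1 in((118,136),(196,212)):
    cols=np.arange(212,244);rows=r0+np.argmin(g[r0:r1][:,cols],0)
    q=J(pl(.010)[rows,cols]);print("line",np.median(rows),q[:,1].mean().round(1),np.polyfit(q[:,0],q[:,1],1)[0].round(3),g[rows,cols].mean())
# blue panel visible
m=(hsv[...,0]>100)&(hsv[...,0]<125)&(hsv[...,1]>120)
ys,xs=np.nonzero(m);print("blue rows",ys.min(),ys.max())
k=m&(abs(Z-.248)<.006);q=J(pl(.2487)[k]);print("blue top",k.sum(),q.min(0),q.max(0))
o=manip.get_obs();print("TCP in jig",J(o['tool_pos'][:2]*1000))
E
```

```text
block ((639.3499145507812, 245.12022399902344), (24.265531539916992, 99.38091278076172), 8.152267456054688) [76.86384282  2.10458034]
plate 923 ((567.9006958007812, 234.73683166503906), (10.527710914611816, 90.29434967041016), 8.090203285217285) [4.6657571  1.61252912] [10.63819841 90.28259241] [ -0.61601977 -43.52348287] [10.02217864 46.75910954]
bed 13277 ((558.308349609375, 233.20065307617188), (198.3017578125, 149.0692901611328), 7.8365678787231445) [-5.04661383  1.40564482]
line 126.0 47.2 0.002 99.59375
line 203.0 -44.7 -0.001 149.4375
blue rows 168 299
blue top 1980 [-47.16274722 -24.00015086] [-39.28738468  43.26588912]
TCP in jig [-43.92353285  -0.41384707]
```

>>> move_arm:
  increments:
    - [[0,2,-10],0]
    - [[0,1,-20],0]
    - [[0,0,-20],0]
    - [[0,0,-20],0]
    - [[0,0,-20],0]
    - [[0,0,-15],0]
    - [[0,0,-10],0]
    - [[0,0,-7],0]
    - [[0,0,-3],0]
    - [[0,0,0],0]
    - [[0,0,0],0]
    - [[0,0,0],0]
  force: 60

```text
clock: 8.52
tool_pos: [0.5201, 0.2296, 0.0937]
orientation: [0.0, 0.657, 0.754, 0.0]
force: [0.2, 0.5, -0.0]
finger_gap: 0.0073
```

```bash
python3 - <<'E'
from h import *
o,p,d,T,D=wrist("w4")
print(o['clock'],o['tool_pos'],yaw(o),o['finger_gap'],o['force'],o['moment'])
p,d=manip.snapshot("side");cv2.imwrite("pics/side4.png",cv2.resize(p[30:170,170:330,::-1],None,fx=4,fy=4,interpolation=cv2.INTER_CUBIC))
E
```

```text
8.525 [0.52012534 0.22956597 0.0937425 ] 1.7078194287198614 0.007275651941552359 [ 0.15173955  0.51980426 -0.01485876] [-0.07203463 -0.07914358  0.00824717]
```

View pics/w4.png

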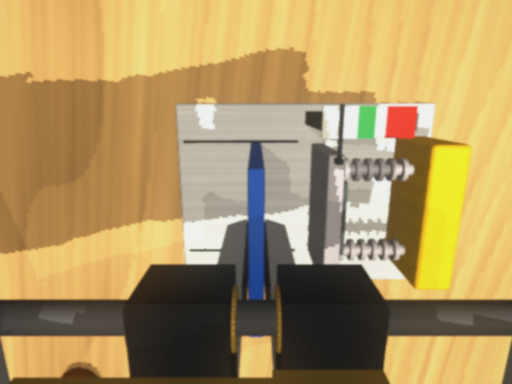

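View pics/side4.png

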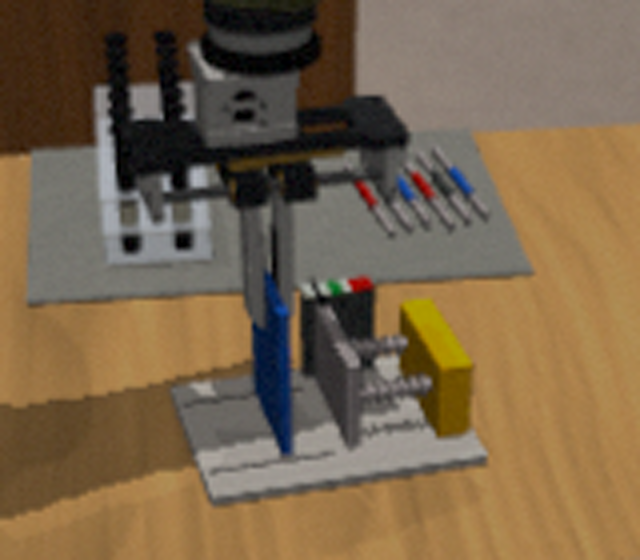

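Panel is between the guide lines, just above the bed and square to the plate. Next I lower it a touch and approach.

>>> move_arm:
  increments:
    - [[0,0,-1.5],0]
    - [[4,0.5,0],0]
    - [[6,0.8,0],0]
    - [[6,0.8,0],0]
    - [[6,0.8,0],0]
    - [[6,0.8,0],0]
    - [[4,0.6,0],0]
    - [[2,0.3,0],0]
    - [[0,0,0],0]
    - [[0,0,0],0]

```text
clock: 9.88
tool_pos: [0.5539, 0.2341, 0.092]
orientation: [-0.0, 0.657, 0.754, -0.0]
force: [1.2, 0.1, -0.5]
finger_gap: 0.0077
```

>>> move_arm:
  increments:
    - [[2,0.3,0],0]
    - [[2,0.3,0],0]
    - [[2,0.3,0],0]
    - [[2,0.3,0],0]
    - [[0,0,0],0]
    - [[0,0,0],0]

```text
clock: 10.62
tool_pos: [0.5619, 0.2353, 0.0919]
orientation: [-0.0, 0.657, 0.754, -0.0]
force: [-1.6, -0.0, -0.5]
finger_gap: 0.0073
```

```bash
python3 - <<'E'
from h import *
o,p,d,T,D=wrist("w5")
print(o['clock'],o['tool_pos'],yaw(o),o['finger_gap'],o['force'],o['moment'])
p,d=manip.snapshot("side");cv2.imwrite("pics/side5.png",cv2.resize(p[30:170,170:330,::-1],None,fx=4,fy=4,interpolation=cv2.INTER_CUBIC))
E
```

```text
10.625 [0.56192018 0.23527059 0.09185323] 1.7077640997521875 0.007325965429510411 [-1.62223902 -0.03335689 -0.5418215 ] [-0.08493399  0.20329626  0.06772151]
```

View pics/w5.png

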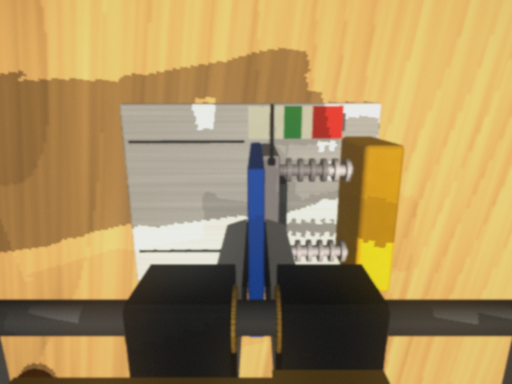

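View pics/side5.png

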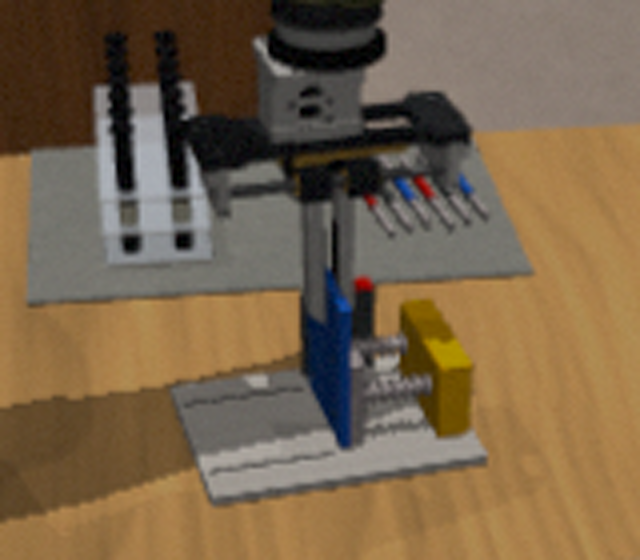

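The pointer is at column 271, which reads about 3 mm, with green spanning columns 284–302. That agrees with the 1.6 N measured. I'll press 12 mm more.

>>> move_arm:
  increments:
    - [[2,0.3,0],0]
    - [[2,0.3,0],0]
    - [[2,0.2,0],0]
    - [[2,0.3,0],0]
    - [[1,0.1,0],0]
    - [[1,0.2,0],0]
    - [[0,0,0],0]
    - [[0,0,0],0]

```text
clock: 11.72
tool_pos: [0.5717, 0.2367, 0.0919]
orientation: [-0.0, 0.657, 0.754, -0.0]
force: [-6.4, -1.5, 1.5]
finger_gap: 0.0077
```

```bash
python3 - <<'E'
from h import *
o,p,d,T,D=wrist("w6")
print(o['clock'],o['tool_pos'],yaw(o),o['finger_gap'],o['force'],o['moment'])
p,d=manip.snapshot("side");cv2.imwrite("pics/side6.png",cv2.resize(p[30:170,170:330,::-1],None,fx=4,fy=4,interpolation=cv2.INTER_CUBIC))
E
```

```text
11.725 [0.57170379 0.23667367 0.0918545 ] 1.7078329094849043 0.007654335552912474 [-6.37111484 -1.53768789  1.51279052] [-0.27220879  1.20463406  0.11772346]
```

View pics/w6.png

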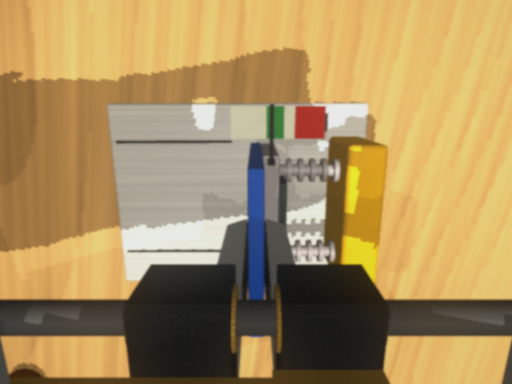

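View pics/side6.png

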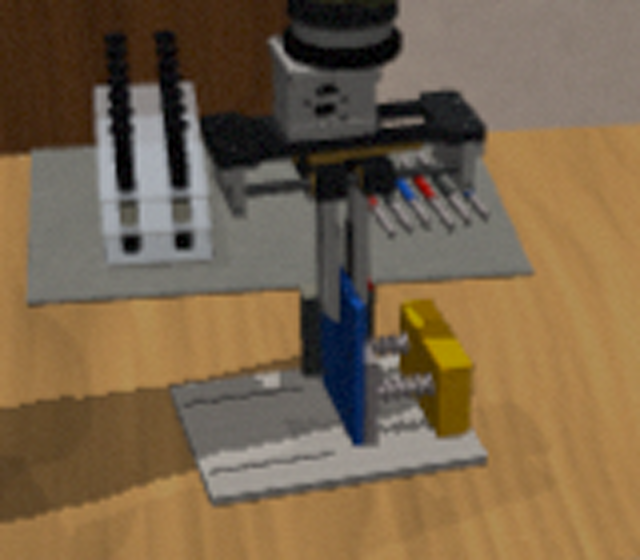

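>>> move_arm:
  increments:
    - [[0.8,0.1,0],0]
    - [[0.7,0.1,0],0]
    - [[0,0,0],0]
    - [[0,0,0],0]
    - [[0,0,0],0]
    - [[0,0,0],0]

```text
clock: 12.58
tool_pos: [0.5731, 0.2369, 0.0919]
orientation: [-0.0, 0.657, 0.754, -0.001]
force: [-7.5, -1.5, 1.9]
finger_gap: 0.0075
```

```bash
python3 - <<'E'
from h import *
o,p,d,T,D=wrist("w7")
print(o['clock'],o['tool_pos'],yaw(o),o['finger_gap'],o['force'],abs(o['joint_velocities']).max())
C=T[:3,3]+D*d[...,None];hsv=cv2.cvtColor(p,cv2.COLOR_RGB2HSV)
a=.1385;ux=np.array([np.cos(a),np.sin(a)]);uy=np.array([-ux[1],ux[0]]);O=np.array([563.4,233.5])/1000
J=np.stack([(C[...,:2]-O)@ux,(C[...,:2]-O)@uy,C[...,2]],-1)*1000
m=(hsv[...,0]>100)&(hsv[...,0]<125)&(hsv[...,1]>120)
for r in (144,148,152,156,160,164,168,172,180,190,200,215): 
    k=np.nonzero(m[r])[0]
    if len(k): print(r,k.min(),k.max(),J[r,k].mean(0).round(1))
g=p[110:137,220:340]
print([tuple(x) for x in p[118,255:300:1]][::3])
for n in("side","top"):
    p,d=manip.snapshot(n);cv2.imwrite(f"pics/{n}7.png",p[:,:,::-1])
    hs=cv2.cvtColor(p,cv2.COLOR_RGB2HSV);C=cloud(n,d)
    if n=="side":
        m=(hs[...,0]>100)&(hs[...,0]<125)&(hs[...,1]>120);m[:, :240]=0;m[:90]=0;m[150:]=0
        q=C[m];ok=(q[:,2]>.0)&(q[:,2]<.13)
        q=q[ok];c=q.mean(0);w=np.linalg.svd(q-c)[2][2] if len(q)<5000 else 0;print("face n",len(q),c,w)
E
```

```text
12.575 [0.5731229  0.23685934 0.09189494] 1.7078175208009592 0.00747387844619625 [-7.51558603 -1.45823358  1.90335514] 0.0011598189343552704
156 256 256 [11.  45.8 84.4]
160 259 259 [12.5 45.8 98.3]
164 251 260 [ 11.5  45.9 110.9]
168 249 262 [ 10.7  45.8 121.1]
172 248 263 [ 10.7  44.1 121.7]
180 248 263 [ 10.7  40.4 121.9]
190 249 263 [ 11.   35.6 121.8]
200 249 263 [ 11.   30.7 121.6]
215 249 263 [ 11.   23.3 121.6]
[(np.uint8(201), np.uint8(195), np.uint8(165)), (np.uint8(200), np.uint8(194), np.uint8(164)), (np.uint8(197), np.uint8(192), np.uint8(162)), (np.uint8(120), np.uint8(150), np.uint8(102)), (np.uint8(61), np.uint8(121), np.uint8(60)), (np.uint8(56), np.uint8(74), np.uint8(46)), (np.uint8(54), np.uint8(75), np.uint8(46)), (np.uint8(61), np.uint8(121), np.uint8(60)), (np.uint8(64), np.uint8(125), np.uint8(61)), (np.uint8(173), np.uint8(179), np.uint8(143)), (np.uint8(202), np.uint8(196), np.uint8(164)), (np.uint8(203), np.uint8(196), np.uint8(165)), (np.uint8(198), np.uint8(179), np.uint8(150)), (np.uint8(170), np.uint8(58), np.uint8(45)), (np.uint8(168), np.uint8(50), np.uint8(39))]
face n 313 [0.5732426  0.21712402 0.06437247] [ 0.98695658  0.16017523 -0.01614296]
```

View pics/w7.png

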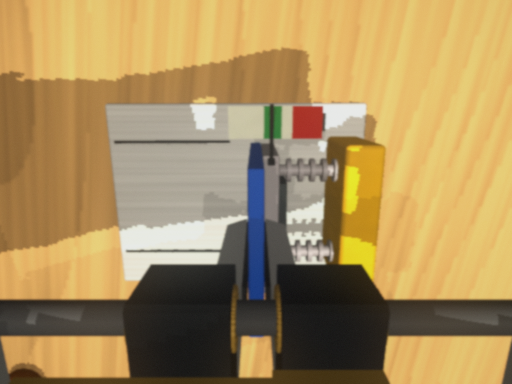

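View pics/side7.png

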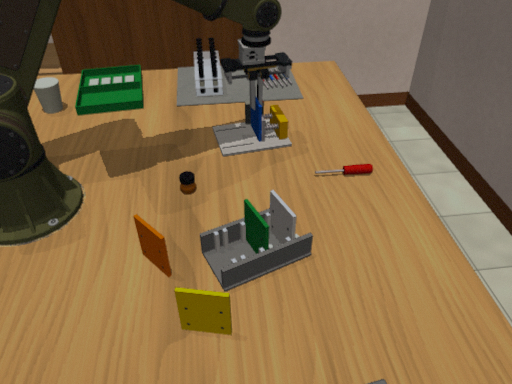

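The pointer is near column 271.5 inside the green (264–282), about 14.5 mm. The push is 7.6 N and steady. The panel's centre offset is about 1 mm, its lower edge is at about 11.7 mm and its tilt is about 0.016 rad. The bystanders haven't moved, so I'm handing in.

```bash
python3 - <<'E'
from station import manip
print(manip.close_job()); o=manip.get_obs(); print(o['clock'],o['force'],o['finger_gap'])
E
```

```text
the job is handed in; nothing more can be done
None
the job is handed in; nothing more can be done
```

I drew the blue panel up out of its slot by its top edge and carried it over to the jig. I lowered it to just above the bed in front of the stop plate and pressed it in steps. I handed the job in after about 12.7 s, still gripping (60 N set) and pressing; no verdict was reported.

Last checks before hand-in:

| Check | Reading | Needed |
|---|---|---|
| Stop travel, from the pointer in the wrist view | about 14.5 mm, in the green | 10–20 mm |
| Push on the plate | about 7.6 N, arm still | 3.5–15 N |
| Panel off centre | about 1 mm | within 8 mm |
| Lower edge above the bed | about 2 mm | at most 6 mm |
| Tilt from vertical | about 0.016 rad | below 0.1 rad |

- **Disagreements:** the coarse side-view fit put the panel's yaw about 0.02 rad off the jig's, which is within tolerance and within that fit's noise. The top and wrist views differed by 1–3 mm on where the jig's centre is, so I aimed between them.
- **Bystanders:** by eye in the side view, the other panels, the jar and the screwdriver had not moved; I did not measure their positions at the end.

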